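Turn the navy mug upside down onto the free drying peg

TASK

The rinsed navy-blue mug lies in the sloping wire rest. Turn it upside down and put it over the free wooden drying peg, the one without a mug: lower it all the way until its rim rests on the peg's round base, and only then let go. Leave the squat white mug undisturbed on its own peg.

Things in the scene. Friction and masses are not known exactly. Their poses are not given: they have to be found in the camera images.
- navy_mug: Navy stoneware mug, 0.27 kg. Body 82 mm high, conical: outside diameter 57 mm at the base, 63 at 40 mm above it, 71 at the rim; inside 62 mm wide at the rim, 75 deep. Handle 12 mm thick, out to 67 mm from the axis, 24 to 87 mm from the base. Origin level with the underside; the mug's axis passes through own (0, 15.5 mm); own z runs along it from base to mouth, own -y points to the handle.
- navy_mouth (a point): Centre of its mouth, 82 mm from the underside; axes as the mug's. At first the mug lies in the 107 mm high wire rest, mouth dipping 24 degrees below level, roughly towards the robot, handle hanging between the rails. Rails stay below the mug, within 23 mm of its mid plane, so fingers can straddle the body from above. Upside down and fully home this point is 12 to 16 mm above the worktop.
- free_peg: Empty drying peg, fixed: a pale wooden round foot 100 mm across with a raised seat 84 mm across, its top 12 mm above the worktop; from its middle rises a darker round peg that tapers from 40 mm diameter to 24 mm near its rounded top, 63 mm above the worktop. Origin: centre of the underside, on the worktop; z up along the peg.
- white_mug: Squat white mug (body 82 mm wide, 68 mm high, with a handle), loose, upside down on the other peg, which is identical; its underside is on top, 80 mm above the worktop. To be left alone. Origin: level with its underside, 15 mm from its axis towards the handle; own z points down, own -y to the handle.
Things that resemble listed ones, but are neither listed nor needed, are in the scene too. What is shaped like the free_peg but green is not meant.

How it is judged:
On the way:
1. the mug, still held, is lowered upside down over the free peg until its rim is within 28 mm of the seat (height (world z) of navy_mouth below 0.04 m and horizontal distance between navy_mouth and free_peg below 0.022 m and angle between navy_mug's own z axis and vertical above 2.7 rad and contact force between the fingers and navy_mug above 1 N), for 0.1 s.
At the end, for the whole second after the job is handed in: The navy mug is at rest upside down over the free peg: mouth centre less than 22 mm above the worktop and within 18 mm of the peg's axis, mug axis within 11 degrees of vertical; the white mug is within 25 mm of where it stood (height (world z) of navy_mouth below 0.022 m and horizontal distance between navy_mouth and free_peg below 0.018 m and angle between navy_mug's own z axis and vertical above 2.94 rad and linear speed of navy_mug below 0.02 m/s and distance of white_mug from where it was at the start of the episode below 0.025 m); the robot touches nothing.
It fails at once if the white mug is knocked out of place (moved more than 25 mm) (distance of white_mug from where it was at the start of the episode above 0.025 m).
It also fails if it takes over 48 s, if anything falls off the work surface, if the arm or the gripper's body presses on something with over 40 N, if the wrist force passes 120 N, or if a joint passes its speed limit or range.

ROBOT

A 7-joint arm with a two-finger parallel gripper is mounted at the origin on a cart in front of the work surface, level with it; the furniture and walls round the work are solid. World frame = base frame: x ahead of the robot, y to its left, z up, the work surface at z = 0. Lengths are in m, angles in rad, forces in N, time in s.
With the tool pointing down it reaches from about 0.4 to 0.9 m from the base axis. Payload 5.5 kg.
Tool frame: the origin (TCP) lies on the centre line of the jaws, within the pads' length; the fingertips stand env.tip_extent ahead of it and the grasp point (between the pads) lies 6 mm ahead of it (env.tip_extent is the distance from the TCP to the fingertips, in m); z points along the fingers, y is the line along which they close (so a half turn about z gives the same grasp; the last joint's range is limited). The gripper opens to 92 mm and grips with 3 to 60 N. Pads are 19 mm wide; open, the fingers measure 130 mm over their backs; the gripper's body (75 mm by 190 mm) begins 47 mm behind the grasp point.
Start: joints at [-0.859, 0.501, -0.427, 1.55, 0.221, 1.138, -0.21], TCP at [0.282, 0.586, 0.252] pointing down, gripper open.
Joint ranges: [-2.88, 2.88], [-0.31, 2.03], [-1.54, 1.56], [0.2, 2.42], [-1.41, 4.55], [0.19, 2.02], [-2.57, 2.57]. Speed limits (rad/s): [2.57, 2.57, 3.14, 3.14, 3.14, 3.14, 3.14].

INTERFACE

Orientations are given as a unit quaternion [w, x, y, z].
In Python, from station import env gives the robot as it stands. The module is installed in compiled form; this text tells all that it offers.
- The arm moves only by the tool move_arm, never from a script. Its argument "deltas" is a list of rows, each an object of numbers: "dx", "dy", "dz": the shift along the tool's x, y, z in cm; "wx", "wy", "wz": the turn, a rotation vector about the tool's x, y, z in degrees; "fingers": the finger opening in cm, from 0 to 9.18. In form: [{"dx": .., "dy": .., "dz": .., "wx": .., "wy": .., "wz": .., "fingers": ..}, ...]. A call has 1 to 5 rows; each row is the pose to reach, as a shift and turn from the pose commanded when the call began, along the tool's axes at that moment; what a row does not reach only later rows make up. A row lasts 1/12 s, in which the tool goes at most 41.7 mm and 7.16 degrees, less where a joint would pass 70% of its speed; a pose out of reach is approached as far as the arm can. A call with a gripper value outside its range is refused whole. The fingers move at their own pace and stop on an object; the grip force is fixed at half the most. Time passes only in rows, so rows that repeat a pose let the fingers close. It gives the time, the measured TCP pose, the force, the opening and the grip force at its end, in the units of the state.
- env.observe(): the state, without advancing time (a new reading comes with each control period).
- env.capture(name): name is "side" or "top" or "wrist"; returns a dict with "img" (420x560x3 uint8, blue, green, red), "fx", "fy", "cx", "cy" (pixels), "k1" (the pictures are not rectified: a ray, as slopes to the right and down, at radius r is drawn at 1 + k1 r^2 times it, then the intrinsics apply), "position" and "orientation" of the camera in the world; the wrist camera has in their place "hand_eye" (4x4, takes a point from camera to tool coordinates, whose origin is the TCP and whose axes are the flange's). Camera axes: x right, y up, looking along -z (the intrinsics and any distortion apply to the point x, -y, -z); pixel columns grow to the right and rows downward; lengths in m; the calibration is good to about 2 mm. A picture is of the moment at which its call begins: read the wrist's pose just before it. There is no depth.
- env.close_job(): hands the job in; it is judged then, once.
The state is a dict: "time": time; "joints": joint angles; "qd": joint speeds; "joint_torque": joint torques, N m; "eef_pos": TCP position; "ee_rot": TCP orientation; "wrist_force": force on the tool from outside, world axes, zero at the start; "moment": the same for the moment, N m; "gripper_width": finger opening in m; "grasp_force": force on a finger pad.
Only numpy, scipy, OpenCV 4.12 (cv2) and the standard library are available. Lean on these libraries where they do the work, as an engineer would, in place of code of your own. Each camera call takes 0.05 s, during which the arm holds its last target. There are 200 camera calls.

## Working session

There is one attempt and no reset: what is moved stays moved. The work goes in short steps, Python scripts to look and compute and a tool call to move; the robot and the scene stay as the last step left them, time stands still between calls to the robot, and variables do not carry over. Pictures are saved under pics/ and viewed, at most 10 in all, crops included, and the job is handed in when it is done.

Besides the shell and the picture viewer there is one more tool, called after "Call:" as name(argument=value, ...), one argument or row to a line, values as JSON. move_arm: Moves the arm, as the interface text tells. Its arguments: {"type":"object","properties":{"deltas":{"type":"array"}},"required":["deltas"]}

```bash
mkdir -p pics; cat > h.py <<'E'
import numpy as np, cv2, pickle
from scipy.spatial.transform import Rotation as R
from station import env
def Rq(q): return R.from_quat([q[1],q[2],q[3],q[0]]).as_matrix()
def cap(n,f):
    s=env.observe(); c=env.capture(n); cv2.imwrite('pics/'+f+'.png',c['img'])
    if 'hand_eye' in c:
        T=np.eye(4);T[:3,:3]=Rq(s['ee_rot']);T[:3,3]=s['eef_pos'];T=T@np.array(c['hand_eye']);c['P']=T[:3,3];c['M']=T[:3,:3]
    else: c['P']=np.array(c['position']);c['M']=Rq(c['orientation'])
    pickle.dump(c,open('pics/'+f+'.pkl','wb')); return c
def load(f): return pickle.load(open('pics/'+f+'.pkl','rb'))
def ray(c,u,v):
    K=np.array([[c['fx'],0,c['cx']],[0,c['fy'],c['cy']],[0,0,1.]])
    p=cv2.undistortPoints(np.array([[[u,v]]],float),K,np.array([c['k1'],0,0,0.]))[0,0]
    d=c['M']@np.array([p[0],-p[1],-1]); return d/np.linalg.norm(d)
def atz(c,u,v,z):
    d=ray(c,u,v); return c['P']+d*(z-c['P'][2])/d[2]
def proj(c,X):
    X=np.atleast_2d(X); p=(X-c['P'])@c['M']; a=-p[:,0]/p[:,2]; b=p[:,1]/p[:,2]
    k=1+c['k1']*(a*a+b*b); return np.c_[c['fx']*a*k+c['cx'],c['fy']*b*k+c['cy']]
def tri(l):
    A=0;b=0
    for c,u,v in l:
        d=ray(c,u,v);Q=np.eye(3)-np.outer(d,d);A=A+Q;b=b+Q@c['P']
    return np.linalg.solve(A,b)
E
python3 - <<'E'
from h import *
a=cap('top','top');b=cap('side','side');w=cap('wrist','w0')
print(a['P'],b['P'],w['P'],env.tip_extent); s=env.observe();print(s['eef_pos'],s['ee_rot'],Rq(s['ee_rot']),s['time'])
E
```

```text
[ 0.40763395 -0.13132888  0.9345547 ] [1.05090041 0.20304738 0.6723226 ] [0.22002236 0.61483994 0.3838598 ] 0.025
[0.28183751 0.58516423 0.2509    ] [-2.00405016e-04  2.22501360e-01  9.74932075e-01 -7.43531154e-04] [[-9.00986209e-01  4.33847128e-01 -7.21635943e-04]
 [ 4.33847724e-01  9.00985184e-01 -1.36060396e-03]
 [ 5.98891706e-05 -1.53896552e-03 -9.99998814e-01]] 0.15
```

View pics/top.png

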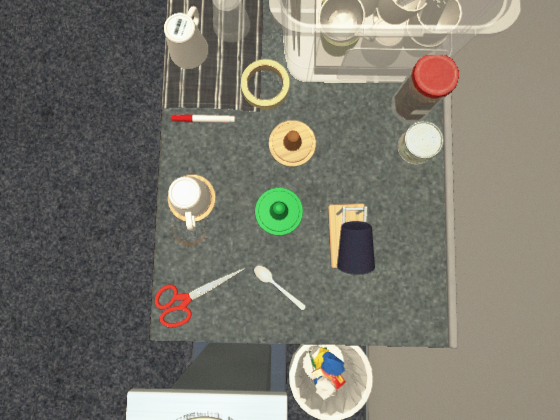

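View pics/side.png

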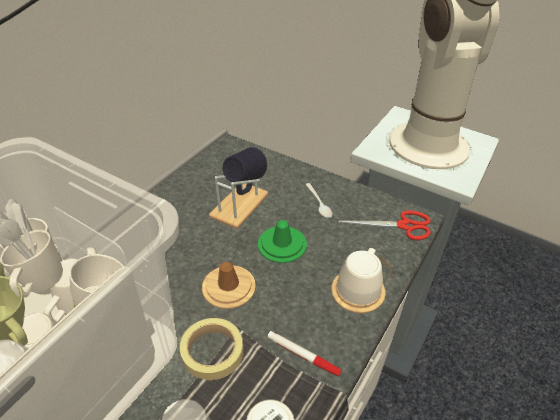

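Top view: the navy mug is around (356,248) with its mouth toward the robot, the free peg at (292,143), a green decoy at (279,211) and the white mug at (190,197). The side view agrees: free peg at (228,285), navy mug at (245,167). Next I fit the mug's pose to its silhouettes.

```bash
cat > fit.py <<'E'
from h import *
from scipy.optimize import least_squares, minimize
t=load('top');s=load('side')
def mask(c,box):
    im=c['img'].astype(int);m=np.zeros(im.shape[:2],np.uint8)
    x0,y0,x1,y1=box;sub=im[y0:y1,x0:x1]
    mm=(sub.max(2)<75)&(sub[...,0]>sub[...,2]+6)&(sub[...,0]>sub[...,1]+6)
    m[y0:y1,x0:x1]=mm; return m
mt=mask(t,(325,205,390,285));ms=mask(s,(205,135,285,205))
ms=cv2.morphologyEx(ms,cv2.MORPH_OPEN,np.ones((7,7)))
def biggest(m):
    n,l,st,_=cv2.connectedComponentsWithStats(m);i=1+st[1:,4].argmax();print(st[i]);return (l==i).astype(np.uint8)
mt=biggest(cv2.morphologyEx(mt,cv2.MORPH_OPEN,np.ones((5,5))));ms=biggest(ms)
th=np.linspace(0,2*np.pi,60)
def body(p):
    x,y,z,yaw,pit=p; a=np.array([np.cos(yaw)*np.cos(pit),np.sin(yaw)*np.cos(pit),-np.sin(pit)])
    u=np.array([-np.sin(yaw),np.cos(yaw),0]);v=np.cross(a,u);P=[]
    for h,r in((0,.0285),(.04,.0315),(.082,.0355)):
        P.append(np.array([x,y,z])+a*(h-.041)+r*(np.cos(th)[:,None]*u+np.sin(th)[:,None]*v))
    return np.vstack(P)
def ren(c,p):
    S=4;m=np.zeros((420*S//1,560*S),np.uint8);h=cv2.convexHull(((proj(c,body(p))+.5)*S).astype(np.int32))
    cv2.fillPoly(m,[h],255);return cv2.resize(m,(560,420),interpolation=cv2.INTER_AREA)/255.
def cost(q):
    p=[*q[:4],np.radians(24)+0*q[0]]
    return np.abs(ren(t,p)-mt).sum()+np.abs(ren(s,p)-ms).sum()
c0=tri([(t,356,248),(s,245,167)]);print('tri',c0)
q=np.array([*c0,np.pi])
for k in range(3):
    r=minimize(cost,q,method='Nelder-Mead',options=dict(initial_simplex=np.vstack([q]+[q+d for d in np.diag([.01,.01,.01,.15])]),xatol=1e-4,fatol=.1));q=r.x
print(r.x,r.fun,mt.sum(),ms.sum())
# pegs
for n,a,b in(('free',(292,143),(228,285)),):
    print(n,atz(t,*a,.01),atz(s,*b,.01))
def col(c,lo,hi): pass
for c in(t,s):
    hsv=cv2.cvtColor(c['img'],cv2.COLOR_BGR2HSV)
    g=cv2.inRange(hsv,(50,120,40),(75,255,255));ys,xs=np.nonzero(g);print('green',atz(c,xs.mean(),ys.mean(),.015))
print('white',atz(t,185,190,.08),atz(s,366,262,.08),'rail',)
v=[]
for c in (t,s):
    im=c['img'].copy();h=cv2.convexHull(proj(c,body([*r.x,np.radians(24)])).astype(np.int32));cv2.polylines(im,[h],True,(0,255,255),1)
    X=atz(t,292,143,.01);
    for z,rr in((0.0,.05),(.012,.042)):
        cv2.polylines(im,[proj(c,np.c_[X[0]+rr*np.cos(th),X[1]+rr*np.sin(th),0*th+z]).astype(np.int32)],True,(255,0,255),1)
    v.append(im[95:295,200:400] if c is t else im[120:320,150:350])
cv2.imwrite('pics/ov.png',cv2.resize(np.hstack(v),(800,400)))
E
python3 fit.py
```

```text
[341 229  31  45 965]Traceback (most recent call last):
  File "fit.py", line 13, in <module>
    mt=biggest(cv2.morphologyEx(mt,cv2.MORPH_OPEN,np.ones((5,5))));ms=biggest(ms)
                                                                      ~~~~~~~^^^^
  File "fit.py", line 12, in biggest
    n,l,st,_=cv2.connectedComponentsWithStats(m);i=1+st[1:,4].argmax();print(st[i]);return (l==i).astype(np.uint8)
                                                     ~~~~~~~~~~~~~~~^^
ValueError: attempt to get argmax of an empty sequence
```

```bash
python3 - <<'E'
from h import *
t=load('top')['img'];s=load('side')['img']
for i,p in((t,(358,225)),(t,(356,215)),(t,(356,248)),(t,(350,260)),(t,(335,255)),(s,(245,167)),(s,(235,170)),(s,(260,160)),(s,(275,150)),(s,(240,140)),(s,(228,168)),(s,(245,152))): print(p,i[p[1],p[0]])
E
sed -i 's/mm=(sub.*/mm=(sub.max(2)<62)\&(sub[...,0]>=sub[...,2]+2)\&(sub[...,0]>=sub[...,1]+2)/' fit.py; python3 fit.py
```

```text
(358, 225) [49 41 43]
(356, 215) [135 197 232]
(356, 248) [71 56 56]
(350, 260) [62 47 50]
(335, 255) [145 210 239]
(245, 167) [55 48 51]
(235, 170) [56 50 53]
(260, 160) [53 44 50]
(275, 150) [131 150 157]
(240, 140) [ 88 102 100]
(228, 168) [54 48 52]
(245, 152) [63 52 53]
[344 223  26   7 162]Traceback (most recent call last):
  File "fit.py", line 13, in <module>
    mt=biggest(cv2.morphologyEx(mt,cv2.MORPH_OPEN,np.ones((5,5))));ms=biggest(ms)
                                                                      ~~~~~~~^^^^
  File "fit.py", line 12, in biggest
    n,l,st,_=cv2.connectedComponentsWithStats(m);i=1+st[1:,4].argmax();print(st[i]);return (l==i).astype(np.uint8)
                                                     ~~~~~~~~~~~~~~~^^
ValueError: attempt to get argmax of an empty sequence
```

```bash
sed -i "s/mm=(sub.*/mm=(sub.max(2)<85)\&(sub[...,0]>=sub[...,1]+1)/; s/im=c\['img'\].astype(int)/im=cv2.GaussianBlur(c['img'],(3,3),0).astype(int)/" fit.py; python3 fit.py
```

```text
[ 338  222   37   52 1652]
[ 224  148   42   33 1027]
tri [ 0.4388024  -0.27920992  0.08756719]
[ 0.44087402 -0.27961296  0.0916773   3.27069346] 381.7686274509804 1652 1027
free [ 0.658516   -0.15969566  0.01      ] [ 0.66505985 -0.15848267  0.01      ]
green [ 0.51210764 -0.13474384  0.015     ]
green [ 0.52575735 -0.12976963  0.015     ]
white [0.54325315 0.04578003 0.08      ] [0.53762511 0.0502289  0.08      ] rail
```

View pics/ov.png

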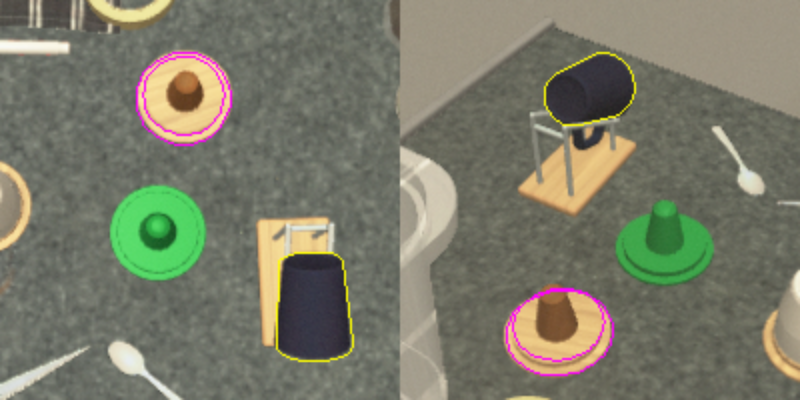

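The silhouette fit is good: mug centre about (0.441,-0.280,0.092), axis azimuth about 187°, free peg about (0.661,-0.159). The heights match the 107 mm rest. Plan: grip about 30 mm from the base with the tool tilted 20° toward the robot, then pitch 66°.

```bash
cat > go.py <<'E'
from h import *
def Rot(az_h,e):  # tool z: e below horizontal pointing azimuth az_h (deg); y horizontal
    a=np.radians(az_h);e=np.radians(e)
    z=np.array([np.cos(a)*np.cos(e),np.sin(a)*np.cos(e),-np.sin(e)])
    y=np.array([np.sin(a),-np.cos(a),0]);
    return np.c_[np.cross(y,z),y,z]
def go(p,Rt):
    s=env.observe();Rc=Rq(s['ee_rot']);d=Rc.T@(np.array(p)-s['eef_pos'])*100
    w=np.degrees(R.from_matrix(Rc.T@Rt).as_rotvec())
    print('t',round(s['time'],2),'pos',np.round(s['eef_pos'],3),'F',np.round(s['wrist_force'],1),'w',round(s['gripper_width'],4),'q',np.round(s['joints'],2))
    print('d cm',np.round(d,2),'w deg',np.round(w,1))
E
python3 - <<'E'
from go import *
go([.47,.15,.33],Rot(0,90))
print(Rot(7.4,110))
E
```

```text
t 0.15 pos [0.282 0.585 0.251] F [-1.   0.9  0.8] w 0.0921 q [-0.86  0.5  -0.43  1.55  0.22  1.14 -0.21]
d cm [-35.83 -31.06  -7.86] w deg [-0.000e+00  1.000e-01  1.543e+02]
[[ 0.93186607  0.1287956  -0.33917151]
 [ 0.12102827 -0.99167116 -0.04405069]
 [-0.34202014  0.         -0.93969262]]
```

Call:
move_arm(
  deltas=[
    {"dx": -35.8, "dy": -31, "dz": -7.9, "wz": 75},
    {"dx": -35.8, "dy": -31, "dz": -7.9, "wz": 75},
    {"dx": -35.8, "dy": -31, "dz": -7.9, "wz": 75},
    {"dx": -35.8, "dy": -31, "dz": -7.9, "wz": 75},
    {"dx": -35.8, "dy": -31, "dz": -7.9, "wz": 75},
  ],
)

```text
invalid input at $.deltas[0]: expected keys dx, dy, dz, wx, wy, wz, fingers
```

```bash
python3 -c "
from go import *
go([.47,0.0,.33],Rot(0,90))"
```

```text
t 0.15 pos [0.282 0.585 0.251] F [-1.   0.9  0.8] w 0.0921 q [-0.86  0.5  -0.43  1.55  0.22  1.14 -0.21]
d cm [-42.34 -44.57  -7.84] w deg [-0.000e+00  1.000e-01  1.543e+02]
```

Call:
move_arm(
  deltas=[
    {"dx": -35.8, "dy": -31, "dz": -7.9, "wx": 0, "wy": 0, "wz": 75, "fingers": 9.18},
    {"dx": -35.8, "dy": -31, "dz": -7.9, "wx": 0, "wy": 0, "wz": 75, "fingers": 9.18},
    {"dx": -35.8, "dy": -31, "dz": -7.9, "wx": 0, "wy": 0, "wz": 75, "fingers": 9.18},
    {"dx": -35.8, "dy": -31, "dz": -7.9, "wx": 0, "wy": 0, "wz": 75, "fingers": 9.18},
    {"dx": -35.8, "dy": -31, "dz": -7.9, "wx": 0, "wy": 0, "wz": 75, "fingers": 9.18},
  ],
)

```text
time: 0.57
eef_pos: [0.3639, 0.395, 0.286]
ee_rot: [-0.0, 0.514, 0.858, -0.0]
wrist_force: [0.7, -0.5, 1.4]
gripper_width: 0.0918
grasp_force: 0.0
```

```bash
python3 -c "
from go import *
go([.47,0.0,.33],Rot(0,90))"
```

```text
t 0.57 pos [0.364 0.395 0.286] F [ 0.7 -0.5  1.4] w 0.0918 q [-0.64  0.25 -0.28  1.8   0.08  1.11 -0.45]
d cm [-39.84  -9.27  -4.4 ] w deg [ -0.    0.  118.1]
```

Call:
move_arm(
  deltas=[
    {"dx": -39.8, "dy": -9.3, "dz": -4.4, "wx": 0, "wy": 0, "wz": 80, "fingers": 9.18},
    {"dx": -39.8, "dy": -9.3, "dz": -4.4, "wx": 0, "wy": 0, "wz": 80, "fingers": 9.18},
    {"dx": -39.8, "dy": -9.3, "dz": -4.4, "wx": 0, "wy": 0, "wz": 80, "fingers": 9.18},
    {"dx": -39.8, "dy": -9.3, "dz": -4.4, "wx": 0, "wy": 0, "wz": 80, "fingers": 9.18},
    {"dx": -39.8, "dy": -9.3, "dz": -4.4, "wx": 0, "wy": 0, "wz": 80, "fingers": 9.18},
  ],
)

```text
time: 0.98
eef_pos: [0.4182, 0.1952, 0.3085]
ee_rot: [-0.0, 0.753, 0.658, 0.0]
wrist_force: [1.1, -0.4, 0.1]
gripper_width: 0.0917
grasp_force: 0.0
```

```bash
python3 -c "
from go import *
go([.46,-.15,.32],Rot(7.4,90))"
```

```text
t 0.98 pos [0.418 0.195 0.309] F [ 1.1 -0.4  0.1] w 0.0917 q [-0.42  0.07 -0.08  1.94  0.01  1.12 -0.64]
d cm [-33.66   8.75  -1.16] w deg [-0.  -0.  74.9]
```

Call:
move_arm(
  deltas=[
    {"dx": -33.7, "dy": 8.8, "dz": -1.2, "wx": 0, "wy": 0, "wz": 75, "fingers": 9.18},
    {"dx": -33.7, "dy": 8.8, "dz": -1.2, "wx": 0, "wy": 0, "wz": 75, "fingers": 9.18},
    {"dx": -33.7, "dy": 8.8, "dz": -1.2, "wx": 0, "wy": 0, "wz": 75, "fingers": 9.18},
    {"dx": -33.7, "dy": 8.8, "dz": -1.2, "wx": 0, "wy": 0, "wz": 75, "fingers": 9.18},
    {"dx": -33.7, "dy": 8.8, "dz": -1.2, "wx": 0, "wy": 0, "wz": 75, "fingers": 9.18},
  ],
)

```text
time: 1.4
eef_pos: [0.4444, -0.0112, 0.3156]
ee_rot: [-0.0, 0.919, 0.395, 0.0]
wrist_force: [1.2, 0.0, 0.4]
gripper_width: 0.092
grasp_force: 0.0
```

```bash
python3 -c "
from go import *
go([.46,-.2,.32],Rot(7.4,100))"
```

```text
t 1.4 pos [ 0.444 -0.011  0.316] F [1.2 0.  0.4] w 0.092 q [-0.18  0.03  0.15  1.98 -0.01  1.14 -0.79]
d cm [-12.63  14.12  -0.44] w deg [ 3.4 -9.6 39. ]
```

Call:
move_arm(
  deltas=[
    {"dx": -12.6, "dy": 14.1, "dz": -0.4, "wx": 3.4, "wy": -9.6, "wz": 39, "fingers": 9.18},
    {"dx": -12.6, "dy": 14.1, "dz": -0.4, "wx": 3.4, "wy": -9.6, "wz": 39, "fingers": 9.18},
    {"dx": -12.6, "dy": 14.1, "dz": -0.4, "wx": 3.4, "wy": -9.6, "wz": 39, "fingers": 9.18},
    {"dx": -12.6, "dy": 14.1, "dz": -0.4, "wx": 3.4, "wy": -9.6, "wz": 39, "fingers": 9.18},
    {"dx": -12.6, "dy": 14.1, "dz": -0.4, "wx": 3.4, "wy": -9.6, "wz": 39, "fingers": 9.18},
  ],
)

```text
time: 1.82
eef_pos: [0.4606, -0.2028, 0.3199]
ee_rot: [0.007, 0.992, 0.1, -0.078]
wrist_force: [0.3, -0.4, -0.0]
gripper_width: 0.092
grasp_force: 0.0
```

```bash
python3 -c "
from go import *
Rt=Rot(7.4,110);G=np.array([.451,-.279,.0965])
go(G-Rt[:,2]*(.009+.11),Rt);c=cap('wrist','w1')
print('mug',proj(c,[.441,-.28,.092]),'free',proj(c,[.661,-.159,.063]))"
```

```text
t 1.82 pos [ 0.461 -0.203  0.32 ] F [ 0.3 -0.4 -0. ] w 0.092 q [ 0.01  0.23  0.36  1.76 -0.    1.3  -1.  ]
d cm [ 3.32  7.59 10.75] w deg [  0.9 -11.    4. ]
mug [[350.58751899 178.95648039]] free [[ 274.50227082 -121.63477317]]
```

Call:
move_arm(
  deltas=[
    {"dx": 3.3, "dy": 7.6, "dz": 10.7, "wx": 0.9, "wy": -11, "wz": 4, "fingers": 9.18},
    {"dx": 3.3, "dy": 7.6, "dz": 10.7, "wx": 0.9, "wy": -11, "wz": 4, "fingers": 9.18},
    {"dx": 3.3, "dy": 7.6, "dz": 10.7, "wx": 0.9, "wy": -11, "wz": 4, "fingers": 9.18},
    {"dx": 3.3, "dy": 7.6, "dz": 10.7, "wx": 0.9, "wy": -11, "wz": 4, "fingers": 9.18},
    {"dx": 3.3, "dy": 7.6, "dz": 10.7, "wx": 0.9, "wy": -11, "wz": 4, "fingers": 9.18},
  ],
)

```text
time: 2.28
eef_pos: [0.4909, -0.2684, 0.2046]
ee_rot: [0.009, 0.982, 0.069, -0.176]
wrist_force: [-0.5, 0.4, -0.1]
gripper_width: 0.0918
grasp_force: 0.0
```

```bash
cat > ov.py <<'E'
from go import *
th=np.linspace(0,2*np.pi,60)
def body(p):
    x,y,z,yaw,pit=p; a=np.array([np.cos(yaw)*np.cos(pit),np.sin(yaw)*np.cos(pit),-np.sin(pit)])
    u=np.array([-np.sin(yaw),np.cos(yaw),0]);v=np.cross(a,u)
    return np.vstack([np.array([x,y,z])+a*(h-.041)+r*(np.cos(th)[:,None]*u+np.sin(th)[:,None]*v) for h,r in((0,.0285),(.04,.0315),(.082,.0355))])
def over(f,p):
    c=load(f);im=c['img'].copy()
    for i in(0,60,120): cv2.polylines(im,[np.round(proj(c,body(p)[i:i+60])).astype(np.int32)],True,(0,255,255),1)
    cv2.imwrite('pics/'+f+'_o.png',im)
E
python3 -c "
from ov import *
Rt=Rot(7.4,110);G=np.array([.451,-.279,.0965])
cap('wrist','w2');over('w2',[.441,-.28,.092,3.27,np.radians(24)])
go(G-Rt[:,2]*(.009),Rt)"
```

```text
t 2.33 pos [ 0.492 -0.268  0.207] F [-0.2  1.1  0.9] w 0.092 q [ 0.09  0.57  0.38  1.61 -0.01  1.3  -0.98]
d cm [-0.13  0.6  10.92] w deg [-0.1  0.1  0.6]
```

View pics/w2_o.png

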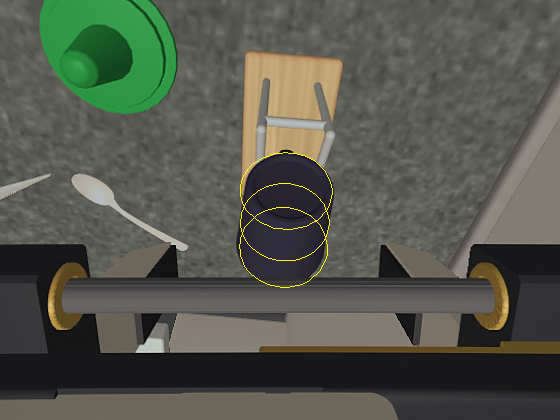

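The overlay agrees with the mug to within about 3 px, base at (287,190) and mouth at (284,247), and the fingers straddle it. Descending.

Call:
move_arm(
  deltas=[
    {"dx": -0.1, "dy": 0.55, "dz": 3, "wx": 0, "wy": 0, "wz": 1.5, "fingers": 9.18},
    {"dx": -0.1, "dy": 0.55, "dz": 6, "wx": 0, "wy": 0, "wz": 1.5, "fingers": 9.18},
    {"dx": -0.1, "dy": 0.55, "dz": 8.5, "wx": 0, "wy": 0, "wz": 1.5, "fingers": 9.18},
    {"dx": -0.1, "dy": 0.55, "dz": 10.5, "wx": 0, "wy": 0, "wz": 1.5, "fingers": 9.18},
    {"dx": -0.1, "dy": 0.55, "dz": 10.9, "wx": 0, "wy": 0, "wz": 1.5, "fingers": 9.18},
  ],
)

```text
time: 2.75
eef_pos: [0.4542, -0.2766, 0.1059]
ee_rot: [0.012, 0.983, 0.057, -0.173]
wrist_force: [-0.7, 1.3, -0.6]
gripper_width: 0.0919
grasp_force: 0.0
```

Call:
move_arm(
  deltas=[
    {"dx": 0, "dy": 0, "dz": 0, "wx": 0, "wy": 0, "wz": 0, "fingers": 4},
    {"dx": 0, "dy": 0, "dz": 0, "wx": 0, "wy": 0, "wz": 0, "fingers": 4},
    {"dx": 0, "dy": 0, "dz": 0, "wx": 0, "wy": 0, "wz": 0, "fingers": 4},
    {"dx": 0, "dy": 0, "dz": 0, "wx": 0, "wy": 0, "wz": 0, "fingers": 4},
    {"dx": 0, "dy": 0, "dz": 0, "wx": 0, "wy": 0, "wz": 0, "fingers": 4},
  ],
)

```text
time: 3.17
eef_pos: [0.4572, -0.2776, 0.1073]
ee_rot: [0.012, 0.983, 0.056, -0.172]
wrist_force: [0.6, 8.7, 4.6]
gripper_width: 0.0627
grasp_force: 4.5
```

```bash
python3 -c "
from ov import *
go([.46,-.278,.25],Rot(7.4,110))"
```

```text
t 3.17 pos [ 0.457 -0.278  0.107] F [0.6 8.7 4.6] w 0.0627 q [ 0.12  0.65  0.37  1.74 -0.04  1.08 -0.98]
d cm [ -4.58   0.14 -13.52] w deg [-0.  -0.2 -0.8]
```

Call:
move_arm(
  deltas=[
    {"dx": 0, "dy": 0, "dz": 0, "wx": 0, "wy": 0, "wz": 0, "fingers": 4},
    {"dx": 0, "dy": 0, "dz": 0, "wx": 0, "wy": 0, "wz": 0, "fingers": 4},
    {"dx": 0, "dy": 0, "dz": 0, "wx": 0, "wy": 0, "wz": 0, "fingers": 4},
    {"dx": 0, "dy": 0, "dz": 0, "wx": 0, "wy": 0, "wz": 0, "fingers": 4},
    {"dx": 0, "dy": 0, "dz": 0, "wx": 0, "wy": 0, "wz": 0, "fingers": 4},
  ],
)

```text
time: 3.58
eef_pos: [0.4571, -0.2775, 0.1072]
ee_rot: [0.012, 0.983, 0.057, -0.172]
wrist_force: [1.3, 2.7, 7.4]
gripper_width: 0.0619
grasp_force: 29.6
```

Call:
move_arm(
  deltas=[
    {"dx": -1, "dy": 0, "dz": -3, "wx": 0, "wy": 0, "wz": 0, "fingers": 4},
    {"dx": -2, "dy": 0, "dz": -6, "wx": 0, "wy": 0, "wz": 0, "fingers": 4},
    {"dx": -3, "dy": 0, "dz": -9, "wx": 0, "wy": 0, "wz": 0, "fingers": 4},
    {"dx": -4, "dy": 0, "dz": -12, "wx": 0, "wy": 0, "wz": 0, "fingers": 4},
    {"dx": -4.6, "dy": 0, "dz": -13.5, "wx": 0, "wy": 0, "wz": 0, "fingers": 4},
  ],
)

```text
time: 4.0
eef_pos: [0.4601, -0.2781, 0.2523]
ee_rot: [0.014, 0.984, 0.056, -0.17]
wrist_force: [0.8, -0.9, -2.8]
gripper_width: 0.0618
grasp_force: 29.7
```

```bash
python3 -c "
from ov import *
go([.54,-.22,.25],Rot(7.4,44))"
```

```text
t 4.0 pos [ 0.46  -0.278  0.252] F [ 0.8 -0.9 -2.8] w 0.0618 q [ 0.09  0.47  0.41  1.65  0.02  1.34 -0.98]
d cm [ 8.17 -4.85 -2.72] w deg [ 0.6 65.7 -0.7]
```

Call:
move_arm(
  deltas=[
    {"dx": 2, "dy": -1, "dz": -1, "wx": 0, "wy": 7, "wz": 0, "fingers": 4},
    {"dx": 3, "dy": -2, "dz": -2, "wx": 0, "wy": 14, "wz": 0, "fingers": 4},
    {"dx": 4, "dy": -3, "dz": -2, "wx": 0, "wy": 21, "wz": 0, "fingers": 4},
    {"dx": 5, "dy": -3, "dz": -2.5, "wx": 0, "wy": 28, "wz": 0, "fingers": 4},
    {"dx": 6, "dy": -3, "dz": -2.7, "wx": 0, "wy": 35, "wz": 0, "fingers": 4},
  ],
)

```text
time: 4.42
eef_pos: [0.5213, -0.2394, 0.2549]
ee_rot: [-0.004, 0.989, 0.058, 0.135]
wrist_force: [0.6, 0.7, -2.5]
gripper_width: 0.0621
grasp_force: 29.6
```

```bash
python3 -c "
from ov import *
go([.6,-.18,.25],Rot(7.4,44))"
```

```text
t 4.42 pos [ 0.521 -0.239  0.255] F [ 0.6  0.7 -2.5] w 0.0621 q [ 0.18  0.21  0.32  1.96 -0.31  0.78 -0.76]
d cm [ 8.08 -4.99  2.7 ] w deg [ 0.7 30.5 -0.4]
```

Call:
move_arm(
  deltas=[
    {"dx": 2, "dy": -1, "dz": 0.7, "wx": 0, "wy": 7, "wz": 0, "fingers": 4},
    {"dx": 3.5, "dy": -2, "dz": 1.2, "wx": 0, "wy": 14, "wz": 0, "fingers": 4},
    {"dx": 5, "dy": -3, "dz": 1.7, "wx": 0, "wy": 21, "wz": 0, "fingers": 4},
    {"dx": 6.5, "dy": -4, "dz": 2.2, "wx": 0, "wy": 28, "wz": 0, "fingers": 4},
    {"dx": 8, "dy": -5, "dz": 2.7, "wx": 0, "wy": 30.5, "wz": 0, "fingers": 4},
  ],
)

```text
time: 4.83
eef_pos: [0.5876, -0.187, 0.2486]
ee_rot: [-0.023, 0.936, 0.06, 0.346]
wrist_force: [1.9, 0.7, -1.7]
gripper_width: 0.0617
grasp_force: 29.5
```

```bash
python3 -c "
from ov import *
go([.64,-.16,.2],Rot(7.4,44))
c=cap('side','s2');cap('top','t2');cap('wrist','w3')
a=load('t2')['img'][60:300,180:420];b=c['img'][80:320,120:360]
cv2.imwrite('pics/c2.png',cv2.resize(np.hstack([a,b]),(800,400)))"
```

```text
t 4.83 pos [ 0.588 -0.187  0.249] F [ 1.9  0.7 -1.7] w 0.0617 q [ 0.5   0.2  -0.04  2.17 -1.18  0.4   0.06]
d cm [ 1.04 -1.99  7.3 ] w deg [-0.1  5.4 -0.1]
```

View pics/c2.png

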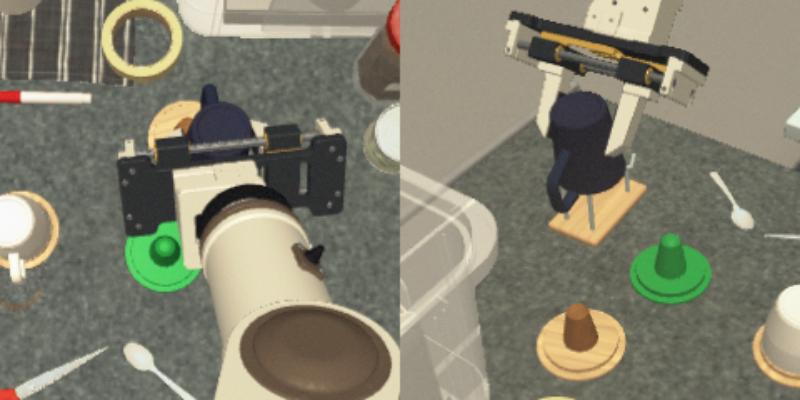

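The mug is held and nearly inverted, at about (218,130) in the left crop, with its handle pointing away from the robot. Now I refine the peg position and compute the mug's pose in the hand.

```bash
cat > peg.py <<'E'
from ov import *
from scipy.optimize import minimize
t=load('top');s=load('side')
def hullmask(c,box):
    hsv=cv2.cvtColor(c['img'],cv2.COLOR_BGR2HSV);m=cv2.inRange(hsv,(8,60,90),(28,255,255))
    x0,y0,x1,y1=box;z=np.zeros_like(m);z[y0:y1,x0:x1]=m[y0:y1,x0:x1]
    n,l,st,_=cv2.connectedComponentsWithStats(z);i=1+st[1:,4].argmax();ys,xs=np.nonzero(l==i)
    h=cv2.convexHull(np.c_[xs,ys].astype(np.int32));o=np.zeros_like(m);cv2.fillPoly(o,[h],1);return o
def ren(c,q):
    P=np.vstack([np.c_[q[0]+r*np.cos(th),q[1]+r*np.sin(th),0*th+z] for r,z in((.05,0),(.05,.008),(.042,.012),(.0125,.058),(.008,.063))])
    m=np.zeros((1680,2240),np.uint8);cv2.fillPoly(m,[cv2.convexHull(((proj(c,P)+.5)*4).astype(np.int32))],255)
    return cv2.resize(m,(560,420),interpolation=cv2.INTER_AREA)/255.
for c,b in((t,(262,118,322,170)),(s,(195,250,262,312))):
    m=hullmask(c,b);f=lambda q:np.abs(ren(c,q)-m).sum();q=np.array([.661,-.159])
    r=minimize(f,q,method='Nelder-Mead',options=dict(initial_simplex=[q,q+[.008,0],q+[0,.008]],xatol=1e-4));print(r.x,r.fun,m.sum())
E
python3 peg.py; cat > rel.py <<'E'
from ov import *
Rg=Rq([.012,.983,.057,-.172]);Rg=Rg/1;pg=np.array([.4571,-.2775,.1072])
y,p=3.255,np.radians(24);a=np.array([np.cos(y)*np.cos(p),np.sin(y)*np.cos(p),-np.sin(p)]);c=np.array([.441,-.28,.092])
aT=Rg.T@a;cT=Rg.T@(c-pg)
E
python3 -c "
from rel import *
print(aT,cT, np.degrees(np.arctan2(aT[2],-aT[0])))"
```

```text
[ 0.66049593 -0.15975564] 42.309803921568616 1807
[ 0.66243964 -0.16096927] 51.69803921568627 1979
[-0.72099963 -0.00448332  0.69292094] [-0.01014754  0.00055039  0.01982989] 43.862327292370594
```

```bash
cat >> rel.py <<'E'
aT[1]=cT[1]=0;MT=cT+.041*aT
def tgt(zm,az=-8,e=43.9,xy=(.661,-.16)):
    Rt=Rot(az,e);p=np.array([*xy,zm])-Rt@MT;print(np.round(p,3));go(p,Rt)
E
python3 -c "
from rel import *
tgt(.13)"
```

```text
[ 0.654 -0.159  0.192]
t 4.98 pos [ 0.587 -0.187  0.248] F [ 0.2 -0.9 -3.3] w 0.0616 q [ 0.5   0.2  -0.04  2.17 -1.17  0.4   0.04]
d cm [ 1.71 -1.87  8.77] w deg [-10.8   5.7  11. ]
```

Call:
move_arm(
  deltas=[
    {"dx": 0.5, "dy": -0.5, "dz": 2, "wx": -2.2, "wy": 1.2, "wz": 2.2, "fingers": 4},
    {"dx": 0.8, "dy": -0.8, "dz": 4, "wx": -4.4, "wy": 2.4, "wz": 4.4, "fingers": 4},
    {"dx": 1.1, "dy": -1.2, "dz": 6, "wx": -6.5, "wy": 3.5, "wz": 6.6, "fingers": 4},
    {"dx": 1.5, "dy": -1.6, "dz": 8, "wx": -8.7, "wy": 4.6, "wz": 8.8, "fingers": 4},
    {"dx": 1.7, "dy": -1.9, "dz": 8.8, "wx": -10.8, "wy": 5.7, "wz": 11, "fingers": 4},
  ],
)

```text
time: 5.4
eef_pos: [0.6518, -0.1789, 0.2294]
ee_rot: [0.009, 0.935, -0.041, 0.351]
wrist_force: [-1.3, 0.1, -4.2]
gripper_width: 0.0621
grasp_force: 29.5
```

```bash
python3 -c "
from rel import *
tgt(.13)"
```

```text
[ 0.654 -0.159  0.192]
t 5.4 pos [ 0.652 -0.179  0.229] F [-1.3  0.1 -4.2] w 0.0621 q [ 0.19  0.28  0.13  2.12 -1.4   0.19 -0.03]
d cm [-2.45 -1.95  2.86] w deg [-2.8  5.   1.8]
```

```bash
python3 -c "
from rel import *
t=load('top');s=load('side')
print('rim',tri([(t,285,79),(s,176,215)]))
tgt(.24,-30,50,(.62,-.16))"
```

```text
rim [ 0.7221476  -0.15779822  0.22727962]
[ 0.619 -0.16   0.302]
t 5.4 pos [ 0.652 -0.179  0.229] F [-1.3  0.1 -4.2] w 0.0621 q [ 0.19  0.28  0.13  2.12 -1.4   0.19 -0.03]
d cm [ 2.24 -1.74 -7.71] w deg [-16.9  -0.9  18.7]
```

Call:
move_arm(
  deltas=[
    {"dx": 0.5, "dy": -0.4, "dz": -2.5, "wx": -3.4, "wy": -0.2, "wz": 3.7, "fingers": 4},
    {"dx": 1, "dy": -0.8, "dz": -5, "wx": -6.8, "wy": -0.4, "wz": 7.4, "fingers": 4},
    {"dx": 1.5, "dy": -1.2, "dz": -7, "wx": -10, "wy": -0.6, "wz": 11, "fingers": 4},
    {"dx": 2.2, "dy": -1.7, "dz": -7.7, "wx": -13.5, "wy": -0.8, "wz": 15, "fingers": 4},
    {"dx": 2.2, "dy": -1.7, "dz": -7.7, "wx": -16.9, "wy": -0.9, "wz": 18.7, "fingers": 4},
  ],
)

```text
time: 5.82
eef_pos: [0.6301, -0.1595, 0.27]
ee_rot: [0.041, 0.936, -0.106, 0.334]
wrist_force: [0.7, 0.0, -3.5]
gripper_width: 0.0618
grasp_force: 29.5
```

```bash
python3 -c "
from rel import *
tgt(.24,-50,50,(.62,-.16))"
```

```text
[ 0.62  -0.16   0.302]
t 5.82 pos [ 0.63 -0.16  0.27] F [ 0.7  0.  -3.5] w 0.0618 q [-0.57  0.22  0.86  2.15 -0.83  0.21 -0.82]
d cm [ 1.27  0.26 -3.16] w deg [-23.4   0.5  28.6]
```

Call:
move_arm(
  deltas=[
    {"dx": 0.5, "dy": 0.1, "dz": -2, "wx": -4.5, "wy": 0, "wz": 5.5, "fingers": 4},
    {"dx": 1.3, "dy": 0.3, "dz": -3.2, "wx": -9, "wy": 0, "wz": 11, "fingers": 4},
    {"dx": 1.3, "dy": 0.3, "dz": -3.2, "wx": -13.5, "wy": 0, "wz": 16.5, "fingers": 4},
    {"dx": 1.3, "dy": 0.3, "dz": -3.2, "wx": -18, "wy": 0, "wz": 22, "fingers": 4},
    {"dx": 1.3, "dy": 0.3, "dz": -3.2, "wx": -22, "wy": 0, "wz": 27, "fingers": 4},
  ],
)

```text
time: 6.23
eef_pos: [0.6206, -0.1584, 0.3078]
ee_rot: [0.111, 0.889, -0.309, 0.32]
wrist_force: [1.4, -1.3, -3.4]
gripper_width: 0.0617
grasp_force: 29.5
```

```bash
python3 -c "
from rel import *
tgt(.20,-50,44,(.63,-.16))"
```

```text
[ 0.625 -0.155  0.262]
t 6.23 pos [ 0.621 -0.158  0.308] F [ 1.4 -1.3 -3.4] w 0.0617 q [-1.16  0.57  1.51  2.09 -0.64  0.42 -1.58]
d cm [-2.8  -0.59  3.61] w deg [-8.   6.4  8.5]
```

```bash
python3 -c "
from rel import *
go([.56,-.14,.33],Rot(-30,88))"
```

```text
t 6.23 pos [ 0.621 -0.158  0.308] F [ 1.4 -1.3 -3.4] w 0.0617 q [-1.16  0.57  1.51  2.09 -0.64  0.42 -1.58]
d cm [-3.12  2.32 -5.47] w deg [  2.9 -37.5  -8. ]
```

Call:
move_arm(
  deltas=[
    {"dx": -0.6, "dy": 0.5, "dz": -1.2, "wx": 0.6, "wy": -6.9, "wz": -1.6, "fingers": 4},
    {"dx": -1.2, "dy": 1, "dz": -2.4, "wx": 1.2, "wy": -13.8, "wz": -3.2, "fingers": 4},
    {"dx": -1.8, "dy": 1.5, "dz": -3.6, "wx": 1.8, "wy": -20.7, "wz": -4.8, "fingers": 4},
    {"dx": -2.5, "dy": 2, "dz": -4.5, "wx": 2.4, "wy": -27.5, "wz": -6.4, "fingers": 4},
    {"dx": -3.1, "dy": 2.3, "dz": -5.5, "wx": 2.7, "wy": -34.5, "wz": -7.5, "fingers": 4},
  ],
)

```text
time: 6.65
eef_pos: [0.5575, -0.1431, 0.328]
ee_rot: [0.018, 0.964, -0.262, 0.035]
wrist_force: [0.7, 0.1, -3.1]
gripper_width: 0.0619
grasp_force: 29.6
```

```bash
python3 -c "
from rel import *
go([.55,-.13,.33],Rot(-60,90))"
```

```text
t 6.65 pos [ 0.557 -0.143  0.328] F [ 0.7  0.1 -3.1] w 0.0619 q [-0.77  0.5   1.31  1.75 -0.49  1.21 -1.45]
d cm [-1.29 -0.75 -0.31] w deg [-0.2 -4.6 29.6]
```

```bash
cat > kin.py <<'E'
import numpy as np, itertools
from scipy.spatial.transform import Rotation as R
from scipy.optimize import least_squares
D=[([-0.859,0.501,-0.427,1.55,0.221,1.138,-0.21],[.282,.5855,.2515],[-.0002,.2225,.9749,-.0007]),
([-.64,.25,-.28,1.8,.08,1.11,-.45],[.3639,.395,.286],[0,.514,.858,0]),
([-.42,.07,-.08,1.94,.01,1.12,-.64],[.4182,.1952,.3085],[0,.753,.658,0]),
([-.18,.03,.15,1.98,-.01,1.14,-.79],[.4444,-.0112,.3156],[0,.919,.395,0]),
([.01,.23,.36,1.76,0,1.3,-1.],[.4606,-.2028,.3199],[.007,.992,.1,-.078]),
([.12,.65,.37,1.74,-.04,1.08,-.98],[.4572,-.2776,.1073],[.012,.983,.056,-.172]),
([.09,.47,.41,1.65,.02,1.34,-.98],[.4601,-.2781,.2523],[.014,.984,.056,-.17]),
([.18,.21,.32,1.96,-.31,.78,-.76],[.5213,-.2394,.2549],[-.004,.989,.058,.135]),
([.5,.2,-.04,2.17,-1.18,.4,.06],[.5876,-.187,.2486],[-.023,.936,.06,.346]),
([.19,.28,.13,2.12,-1.4,.19,-.03],[.6518,-.1789,.2294],[.009,.935,-.041,.351]),
([-.57,.22,.86,2.15,-.83,.21,-.82],[.6301,-.1595,.27],[.041,.936,-.106,.334]),
([-1.16,.57,1.51,2.09,-.64,.42,-1.58],[.6206,-.1584,.3078],[.111,.889,-.309,.32]),
([-.77,.5,1.31,1.75,-.49,1.21,-1.45],[.5575,-.1431,.328],[.018,.964,-.262,.035])]
def fk(q,P,S):
    b,c,h,l1,e1,e2,l2,w,l3=P
    z=lambda a:R.from_euler('z',a);y=lambda a:R.from_euler('y',a)
    r=z(b+S[0]*q[0])*y(q[1])*z(S[1]*q[2]);p=np.array([0,0,h])+r.apply([e1,0,l1])
    r=r*y(q[3]);p=p+r.apply([e2,0,l2]);r=r*z(S[2]*q[4])*y(q[5]);p=p+r.apply([w,0,l3]);r=r*z(S[3]*q[6]+c)
    return p,r
def res(P,S):
    o=[]
    for q,p,t in D:
        pp,r=fk(q,P,S);o+=list((pp-p)*5);o+=list((r.inv()*R.from_quat([t[1],t[2],t[3],t[0]])).as_rotvec())
    return o
if __name__=='__main__':
    best=[]
    for S in itertools.product([1,-1],repeat=4):
      for b,c in itertools.product([0,1.57,-1.57,3.14],[0,1.57,-1.57,3.14]):
        r0=res([b,c,.3,.4,0,0,.4,0,.25],S)
        best.append((np.sum(np.square(r0)),S,b,c))
    best.sort(key=lambda x:x[0]);out=[]
    for _,S,b,c in best[:25]:
        r=least_squares(res,[b,c,.3,.4,0,0,.4,0,.25],args=(S,));out.append((r.cost,S,r.x))
    out.sort(key=lambda x:x[0])
    for o in out[:3]: print(o[0],o[1],np.round(o[2],4))
E
python3 kin.py
```

```text
0.014444239886204477 (-1, -1, -1, -1) [-4.2500e-02  1.5328e+00  3.3170e-01  5.0620e-01  6.7000e-03 -8.8000e-03
  4.6320e-01  5.0000e-04  3.3240e-01]
0.014444239886214995 (-1, -1, -1, -1) [-4.2500e-02  1.5328e+00  3.3170e-01  5.0620e-01  6.7000e-03 -8.8000e-03
  4.6320e-01  5.0000e-04  3.3240e-01]
0.014444239886217078 (-1, -1, -1, -1) [-4.2500e-02  1.5328e+00  3.3170e-01  5.0620e-01  6.7000e-03 -8.8000e-03
  4.6320e-01  5.0000e-04  3.3240e-01]
```

```bash
cat > plan.py <<'E'
from kin import *
from rel import Rot,MT
P=[-4.25e-2,1.5328,.3317,.5062,.0067,-.0088,.4632,.0005,.3324];S=(-1,)*4
lo=np.array([-2.88,-.31,-1.54,.2,-1.41,.19,-2.57]);hi=np.array([2.88,2.03,1.56,2.42,4.55,2.02,2.57])
def ik(p,Rt,q0,reg=None,wr=.01,m=.03):
    T=R.from_matrix(Rt)
    def f(q):
        pp,r=fk(q,P,S);o=np.r_[(pp-p)*5,(r.inv()*T).as_rotvec()]
        return o if reg is None else np.r_[o,wr*(q-reg)]
    s=least_squares(f,np.clip(q0,lo+m+.01,hi-m-.01),bounds=(lo+m,hi-m));return s.x,np.linalg.norm(f(s.x)[:6])
def pose(zm,az,e=43.9,xy=(.661,-.16)):
    Rt=Rot(az,e);return np.array([*xy,zm])-Rt@MT,Rt
E
cat > scan.py <<'E'
from plan import *
rng=np.random.default_rng(0);q=np.array([-.77,.5,1.31,1.75,-.49,1.21,-1.45])
for az in range(-120,100,20):
    sol=[]
    for k in range(14):
        p,Rt=pose(.014,az);x,c=ik(p,Rt,q if k==0 else rng.uniform(lo,hi))
        if c<.01:
            p,Rt=pose(.12,az);x2,c2=ik(p,Rt,x,x,.005)
            mar=min((x-lo).min(),(hi-x).min());sol.append((np.abs(x-q).max(),mar,c2<.03,np.round(x,2)))
    sol.sort(key=lambda s:s[0])
    for s in sol[:2]: print(az,round(s[0],2),round(s[1],2),s[2],s[3])
E
python3 scan.py
```

```text
-120 3.37 0.09 True [ 0.4   1.27 -1.04  1.28  1.39  1.93  1.92]
-120 3.56 0.46 True [ 0.06  1.02 -0.3   1.28  0.86  1.53  2.11]
-100 3.5 0.04 True [ 0.52  1.35 -1.26  1.53  1.71  1.98  2.05]
-100 3.54 0.48 True [ 0.27  1.01 -0.68  1.53  1.28  1.53  2.09]
-80 1.03 0.09 True [-1.    1.48  1.43  1.78 -0.91  0.8  -2.48]
-80 1.04 0.08 True [-1.    1.47  1.43  1.78 -0.91  0.79 -2.49]
-60 0.85 0.17 True [-1.    1.24  1.25  1.99 -1.15  0.36 -1.9 ]
-60 0.85 0.17 True [-1.    1.24  1.25  1.99 -1.15  0.36 -1.9 ]
-40 2.94 0.11 True [-0.52  0.72  0.58  2.16  2.45  0.3   1.42]
-40 2.99 0.1 True [-0.55  0.73  0.62  2.16  2.5   0.29  1.37]
-20 3.37 0.18 True [ 0.37  0.62 -0.28  2.24  2.7   0.57  1.92]
-20 3.49 0.17 True [-0.    0.6   0.15  2.25  3.    0.5   1.47]
0 3.99 0.03 True [ 1.03  0.83 -0.86  2.23  2.79  0.46  2.54]
0 4.06 0.19 True [ 0.47  0.61 -0.17  2.23  3.57  0.48  1.48]
20 2.47 0.08 True [ 1.34  1.12 -1.16  2.11  1.96  0.27 -2.36]
20 2.51 0.03 True [ 1.32  1.08 -1.12  2.11  2.02  0.22 -2.44]
40 2.02 0.28 True [ 0.99  0.81 -0.58  1.92 -0.92  0.47  0.57]
40 2.07 0.19 True [ 1.12  0.89 -0.76  1.92 -0.63  0.38  0.34]
60 2.03 0.66 True [ 0.84  0.86 -0.39  1.69 -0.71  0.85  0.58]
60 2.09 0.54 True [ 1.09  0.99 -0.78  1.69 -0.27  0.73  0.26]
80 1.94 0.91 True [ 0.88  1.01 -0.57  1.44 -0.31  1.1   0.49]
80 1.98 0.91 True [ 0.85  0.99 -0.51  1.44 -0.36  1.11  0.53]
```

```bash
cat > sim.py <<'E'
from plan import *
from scipy.spatial.transform import Slerp
def step(q,p,T,lam=.02):
    for _ in range(3):
        pp,r=fk(q,P,S);er=np.r_[p-pp,.3*(r.inv()*T).as_rotvec()];J=np.zeros((6,7))
        for i in range(7):
            d=np.zeros(7);d[i]=1e-5;p2,r2=fk(q+d,P,S);J[:,i]=np.r_[p2-pp,.3*(r.inv()*r2).as_rotvec()]/1e-5
        q=np.clip(q+J.T@np.linalg.solve(J@J.T+lam**2*np.eye(6),er),lo,hi)
    return q
def path(q,way,n=15):
    for p1,R1 in way:
        p0,r0=fk(q,P,S);sl=Slerp([0,1],R.concatenate([r0,R.from_matrix(R1)]))
        for s in np.linspace(0,1,n+1)[1:]: q=step(q,p0+s*(np.array(p1)-p0),sl(s))
        pp,r=fk(q,P,S);print(np.round(q,2),'err',round(np.linalg.norm(pp-p1),4),round(np.degrees((r.inv()*R.from_matrix(R1)).magnitude()),1))
    return q
if __name__=='__main__':
    q=np.array([.18,.21,.32,1.96,-.31,.78,-.76]);print('history check')
    Rh=lambda t:R.from_quat([t[1],t[2],t[3],t[0]]).as_matrix()
    path(q,[(d[1],Rh(d[2])) for d in D[8:13]])
    q=np.array(D[12][0])
    for way in ([([.55,-.15,.33],Rot(20,90)),([.55,-.15,.33],Rot(50,90)),pose(.2,50,60,(.62,-.17)),pose(.2,50,43.9,(.62,-.17)),pose(.12,50),pose(.014,50)],):
        print('--');path(q,way)
E
python3 sim.py
```

```text
history check
[ 0.41  0.19  0.08  2.18 -1.21  0.45  0.08] err 0.0 0.0
[ 0.3   0.28  0.02  2.13 -1.37  0.2  -0.04] err 0.0 0.0
[-0.3   0.19  0.57  2.14 -0.68  0.19 -0.95] err 0.0 0.0
[-1.12  0.47  1.41  2.07 -0.41  0.38 -1.78] err 0.0 0.0
[-0.7   0.43  1.18  1.73 -0.41  1.19 -1.53] err 0.0 0.0
--
[-0.57  0.41  1.05  1.68 -0.37  1.27 -0.66] err 0.0 0.0
[-0.49  0.37  0.93  1.68 -0.31  1.25 -0.19] err 0.0 0.0
[-0.06  0.48  0.7   1.75 -0.93  1.17  0.34] err 0.0 0.0
[ 0.15  0.52  0.61  1.82 -1.17  1.3   0.62] err 0.0 0.0
[ 0.16  0.67  0.55  1.8  -1.29  1.23  0.7 ] err 0.0 0.0
[ 0.21  0.83  0.49  1.81 -1.41  1.18  0.88] err 0.0 0.0
```

```bash
python3 - <<'E'
from sim import *
q=np.array(D[12][0])
for az in (35,45,60):
    print('--',az);path(q,[([.55,-.15,.33],Rot(az,90)),pose(.2,az,43.9,(.62,-.17)),pose(.12,az),pose(.014,az)],25)
print('via back');path(q,[([.46,-.2,.32],Rot(0,100)),([.5,-.15,.33],Rot(50,90)),pose(.2,50,43.9,(.62,-.17)),pose(.12,50),pose(.014,50)],25)
print('via right');path(q,[([.5,-.25,.33],Rot(50,90)),pose(.22,50,43.9,(.58,-.24)),pose(.12,50),pose(.014,50)],25)
E
```

```text
-- 35
[-0.53  0.39  0.99  1.68 -0.34  1.26 -0.43] err 0.0 0.0
[ 0.03  0.43  0.7   1.98 -1.3   1.11  0.53] err 0.0 0.0
[ 0.12  0.57  0.54  1.96 -1.41  1.02  0.64] err 0.0074 1.5
[ 0.55  0.7  -0.02  1.97 -1.41  0.73  0.85] err 0.0082 2.1
-- 45
[-0.51  0.38  0.95  1.68 -0.32  1.25 -0.27] err 0.0 0.0
[ 0.1   0.49  0.66  1.88 -1.22  1.25  0.59] err 0.0 0.0
[ 0.12  0.65  0.59  1.85 -1.35  1.19  0.69] err 0.0 0.0
[ 0.27  0.78  0.39  1.86 -1.41  1.06  0.86] err 0.0051 1.0
-- 60
[-0.47  0.36  0.89  1.68 -0.3   1.24 -0.03] err 0.0 0.0
[ 0.18  0.59  0.6   1.71 -1.11  1.43  0.69] err 0.0 0.0
[ 0.18  0.73  0.55  1.68 -1.2   1.36  0.75] err 0.0 0.0
[ 0.22  0.88  0.5   1.69 -1.29  1.29  0.9 ] err 0.0 0.0
via back
[-0.55  0.44  1.16  1.74 -0.31  1.37 -0.88] err 0.0 0.0
[-0.56  0.26  0.97  1.79 -0.23  1.21 -0.22] err 0.0 0.0
[ 0.11  0.53  0.67  1.82 -1.19  1.32  0.63] err 0.0 0.0
[ 0.13  0.68  0.6   1.8  -1.31  1.26  0.71] err 0.0 0.0
[ 0.19  0.84  0.52  1.81 -1.41  1.2   0.88] err 0.003 0.6
via right
[-0.32  0.35  0.95  1.71 -0.3   1.24  0.  ] err 0.0 0.0
[ 0.26  0.53  0.66  1.77 -1.11  1.42  0.66] err 0.0 0.0
[ 0.15  0.67  0.56  1.8  -1.29  1.24  0.71] err 0.0 0.0
[ 0.2   0.83  0.5   1.81 -1.41  1.19  0.88] err 0.0001 0.0
```

```bash
python3 - <<'E'
from sim import *
q=np.array(D[12][0])
for az in (-55,-65,-75):
    print('--',az);path(q,[([.57,-.15,.33],Rot(az,85)),pose(.2,az,43.9,(.63,-.15)),pose(.12,az),pose(.014,az)],25)
for az in (30,38):
    print('--',az);path(q,[([.55,-.15,.33],Rot(az+25,90)),pose(.2,az+25,43.9,(.6,-.17)),pose(.2,az,43.9,(.6,-.17)),pose(.12,az),pose(.014,az)],25)
E
```

```text
-- -55
[-0.76  0.61  1.38  1.69 -0.59  1.28 -1.81] err 0.0 0.0
[-1.18  0.92  1.51  2.05 -0.72  0.45 -1.97] err 0.0 0.0
[-1.03  0.97  1.3   2.03 -0.81  0.32 -1.96] err 0.0 0.0
[-0.92  1.05  1.07  2.04 -1.03  0.19 -1.85] err 0.0184 3.2
-- -65
[-0.77  0.65  1.42  1.68 -0.62  1.31 -1.96] err 0.0 0.0
[-1.15  1.06  1.56  1.96 -0.68  0.64 -2.19] err 0.0 0.0
[-1.05  1.14  1.4   1.93 -0.77  0.54 -2.21] err 0.0 0.0
[-0.99  1.23  1.23  1.94 -0.88  0.39 -2.23] err 0.0 0.0
-- -75
[-0.77  0.69  1.46  1.67 -0.65  1.35 -2.11] err 0.0 0.0
[-1.11  1.13  1.56  1.85 -0.59  0.8  -2.42] err 0.0019 0.2
[-1.02  1.22  1.44  1.82 -0.67  0.72 -2.45] err 0.0 0.0
[-0.99  1.33  1.3   1.83 -0.77  0.6  -2.5 ] err 0.0 0.0
-- 30
[-0.48  0.37  0.91  1.68 -0.3   1.24 -0.11] err 0.0 0.0
[ 0.16  0.54  0.64  1.81 -1.13  1.38  0.69] err 0.0 0.0
[ 0.02  0.36  0.7   2.07 -1.32  1.02  0.51] err 0.0 0.0
[ 0.21  0.52  0.39  2.01 -1.41  0.88  0.62] err 0.0114 2.6
[ 0.8   0.71 -0.34  2.02 -1.41  0.5   0.88] err 0.0074 2.7
-- 38
[-0.46  0.36  0.88  1.68 -0.29  1.24  0.02] err 0.0 0.0
[ 0.19  0.59  0.61  1.72 -1.07  1.47  0.74] err 0.0 0.0
[ 0.08  0.42  0.68  1.99 -1.26  1.14  0.57] err 0.0 0.0
[ 0.09  0.6   0.59  1.93 -1.41  1.09  0.66] err 0.0029 0.6
[ 0.45  0.72  0.13  1.94 -1.41  0.84  0.85] err 0.0071 1.7
```

```bash
python3 -c "
from rel import *
go([.57,-.15,.33],Rot(-66,84))"
```

```text
t 6.65 pos [ 0.557 -0.143  0.328] F [ 0.7  0.1 -3.1] w 0.0619 q [-0.77  0.5   1.31  1.75 -0.49  1.21 -1.45]
d cm [ 1.44 -0.03 -0.09] w deg [-2.3  1.2 35.5]
```

Call:
move_arm(
  deltas=[
    {"dx": 0.4, "dy": 0, "dz": 0, "wx": -0.5, "wy": 0.2, "wz": 7, "fingers": 4},
    {"dx": 0.7, "dy": 0, "dz": 0, "wx": -1, "wy": 0.5, "wz": 14, "fingers": 4},
    {"dx": 1, "dy": 0, "dz": 0, "wx": -1.5, "wy": 0.7, "wz": 21, "fingers": 4},
    {"dx": 1.2, "dy": 0, "dz": 0, "wx": -2, "wy": 1, "wz": 28, "fingers": 4},
    {"dx": 1.4, "dy": 0, "dz": 0, "wx": -2.3, "wy": 1.2, "wz": 35, "fingers": 4},
  ],
)

```text
time: 7.07
eef_pos: [0.5705, -0.1493, 0.3285]
ee_rot: [0.028, 0.838, -0.543, 0.046]
wrist_force: [-0.6, -0.2, -2.2]
gripper_width: 0.0618
grasp_force: 29.6
```

```bash
python3 -c "
from rel import *
tgt(.19,-67,44,(.64,-.15))"
```

```text
[ 0.637 -0.143  0.252]
t 7.07 pos [ 0.571 -0.149  0.328] F [-0.6 -0.2 -2.2] w 0.0618 q [-0.8   0.65  1.44  1.71 -0.62  1.28 -1.97]
d cm [ 1.35 -6.3   7.85] w deg [-0.7 39.8  1. ]
```

Call:
move_arm(
  deltas=[
    {"dx": 0.3, "dy": -1.2, "dz": 1.6, "wx": 0, "wy": 7, "wz": 0, "fingers": 4},
    {"dx": 0.6, "dy": -2.4, "dz": 3.2, "wx": 0, "wy": 14, "wz": 0, "fingers": 4},
    {"dx": 0.9, "dy": -3.6, "dz": 4.8, "wx": 0, "wy": 21, "wz": 0, "fingers": 4},
    {"dx": 1.1, "dy": -4.8, "dz": 6.2, "wx": 0, "wy": 28, "wz": 0, "fingers": 4},
    {"dx": 1.35, "dy": -6, "dz": 7.5, "wx": 0, "wy": 35, "wz": 0.8, "fingers": 4},
  ],
)

```text
time: 7.48
eef_pos: [0.6368, -0.1398, 0.2574]
ee_rot: [0.186, 0.783, -0.511, 0.301]
wrist_force: [-0.1, 0.5, -4.0]
gripper_width: 0.0618
grasp_force: 29.5
```

```bash
python3 -c "
from rel import *
tgt(.15,-67,43.9,(.655,-.155))"
```

```text
[ 0.652 -0.148  0.212]
t 7.48 pos [ 0.637 -0.14   0.257] F [-0.1  0.5 -4. ] w 0.0618 q [-1.11  1.02  1.5   1.93 -0.65  0.69 -2.22]
d cm [-1.95 -0.97  4.34] w deg [-1.5  4.7  0.1]
```

Call:
move_arm(
  deltas=[
    {"dx": -0.5, "dy": -0.3, "dz": 1.2, "wx": -0.5, "wy": 1.5, "wz": 0, "fingers": 4},
    {"dx": -1, "dy": -0.5, "dz": 2.4, "wx": -0.8, "wy": 3, "wz": 0, "fingers": 4},
    {"dx": -1.5, "dy": -0.8, "dz": 3.6, "wx": -1.2, "wy": 4.2, "wz": 0, "fingers": 4},
    {"dx": -1.9, "dy": -1, "dz": 4.3, "wx": -1.5, "wy": 4.7, "wz": 0, "fingers": 4},
    {"dx": -1.9, "dy": -1, "dz": 4.3, "wx": -1.5, "wy": 4.7, "wz": 0, "fingers": 4},
  ],
)

```text
time: 7.9
eef_pos: [0.6513, -0.1476, 0.2082]
ee_rot: [0.217, 0.77, -0.506, 0.322]
wrist_force: [0.4, 0.7, -2.2]
gripper_width: 0.0615
grasp_force: 29.5
```

```bash
cat > look.py <<'E'
from rel import *
import sys
def look(tag):
    s=env.observe();Rc=Rq(s['ee_rot']);p=np.array(s['eef_pos']);a=Rc@aT;o=[]
    u=Rc[:,1];v=np.cross(a,u)
    print('axis',np.round(a,3),'mouth',np.round(p+Rc@MT,4))
    for n,b in(('side',(150,130,350,330)),('top',(220,60,420,260))):
        c=cap(n,n+tag);im=c['img'].copy()
        for h,r in((0,.0285),(.04,.0315),(.082,.0355)):
            X=p+Rc@cT+a*(h-.041)+r*(np.cos(th)[:,None]*u+np.sin(th)[:,None]*v)
            cv2.polylines(im,[np.round(proj(c,X)*16).astype(np.int32)],True,(0,255,255),1,cv2.LINE_AA,4)
        P=np.c_[.661+.042*np.cos(th),-.16+.042*np.sin(th),0*th+.012]
        cv2.polylines(im,[np.round(proj(c,P)*16).astype(np.int32)],True,(255,0,255),1,cv2.LINE_AA,4)
        o.append(im[b[1]:b[3],b[0]:b[2]])
    cv2.imwrite('pics/look'+tag+'.png',cv2.resize(np.hstack(o),(800,400)))
E
python3 -c "
from look import *
look('A');tgt(.085,-67)"
```

```text
axis [-0.011  0.004 -1.   ] mouth [ 0.6535 -0.1541  0.1461]
[ 0.658 -0.153  0.147]
t 8.0 pos [ 0.651 -0.149  0.21 ] F [ 0.  -0.8 -2.5] w 0.0625 q [-1.07  1.14  1.44  1.92 -0.69  0.62 -2.28]
d cm [-4.05 -0.52  4.86] w deg [0.2 0.4 0.3]
```

View pics/lookA.png

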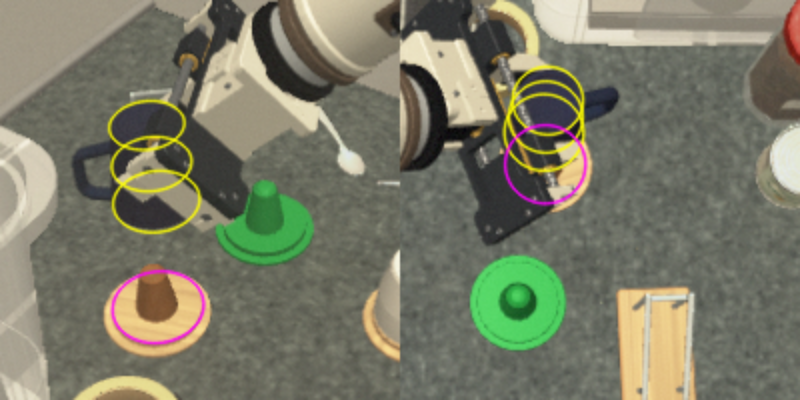

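Side crop: the mouth ellipse (155,202) sits directly above the peg (157,305), and the overlay matches the visible mug edges. Now I lower it.

Call:
move_arm(
  deltas=[
    {"dx": -0.8, "dy": -0.5, "dz": 1, "wx": 0, "wy": 0.2, "wz": 0.2, "fingers": 4},
    {"dx": -1.6, "dy": -0.5, "dz": 2, "wx": 0, "wy": 0.4, "wz": 0.3, "fingers": 4},
    {"dx": -2.5, "dy": -0.5, "dz": 3, "wx": 0.1, "wy": 0.4, "wz": 0.3, "fingers": 4},
    {"dx": -3.3, "dy": -0.5, "dz": 4, "wx": 0.2, "wy": 0.4, "wz": 0.3, "fingers": 4},
    {"dx": -4, "dy": -0.5, "dz": 4.9, "wx": 0.2, "wy": 0.4, "wz": 0.3, "fingers": 4},
  ],
)

```text
time: 8.42
eef_pos: [0.6564, -0.155, 0.1427]
ee_rot: [0.216, 0.768, -0.509, 0.324]
wrist_force: [-0.4, -0.3, -2.3]
gripper_width: 0.0618
grasp_force: 29.5
```

```bash
python3 -c "
from look import *
look('B');tgt(.03,-67)"
```

```text
axis [-0.004  0.004 -1.   ] mouth [ 0.659  -0.1615  0.0806]
[ 0.658 -0.153  0.092]
t 8.52 pos [ 0.656 -0.155  0.142] F [ 0.4 -0.  -2.2] w 0.0616 q [-1.03  1.21  1.33  1.93 -0.77  0.52 -2.3 ]
d cm [-3.61 -0.33  3.42] w deg [0.3 0.3 0.1]
```

View pics/lookB.png

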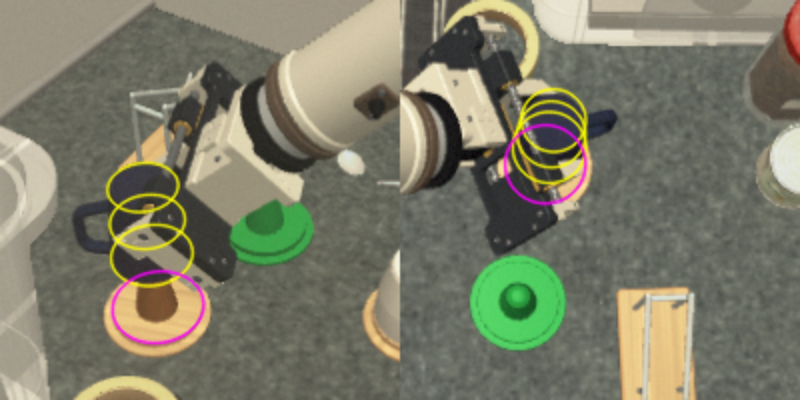

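Call:
move_arm(
  deltas=[
    {"dx": -0.8, "dy": -0.2, "dz": 0.7, "wx": 0.2, "wy": 0.2, "wz": 0, "fingers": 4},
    {"dx": -1.5, "dy": -0.3, "dz": 1.4, "wx": 0.3, "wy": 0.3, "wz": 0, "fingers": 4},
    {"dx": -2.2, "dy": -0.3, "dz": 2.1, "wx": 0.3, "wy": 0.3, "wz": 0, "fingers": 4},
    {"dx": -2.9, "dy": -0.3, "dz": 2.8, "wx": 0.3, "wy": 0.3, "wz": 0, "fingers": 4},
    {"dx": -3.6, "dy": -0.3, "dz": 3.4, "wx": 0.3, "wy": 0.3, "wz": 0, "fingers": 4},
  ],
)

```text
time: 8.93
eef_pos: [0.6596, -0.1529, 0.0941]
ee_rot: [0.215, 0.767, -0.507, 0.328]
wrist_force: [-0.1, 1.3, -2.8]
gripper_width: 0.0618
grasp_force: 29.5
```

```bash
python3 -c "
from look import *
look('C');tgt(.013,-67)"
```

```text
axis [ 0.003 -0.    -1.   ] mouth [ 0.6626 -0.1596  0.0321]
[ 0.658 -0.153  0.075]
t 9.03 pos [ 0.659 -0.153  0.093] F [ 0.3  0.3 -3.1] w 0.0619 q [-1.    1.26  1.25  1.93 -0.81  0.46 -2.32]
d cm [-1.26  0.08  1.27] w deg [-0.1 -0.   0.1]
```

Call:
move_arm(
  deltas=[
    {"dx": -0.4, "dy": 0, "dz": 0.4, "wx": 0, "wy": 0, "wz": 0, "fingers": 4},
    {"dx": -0.7, "dy": 0, "dz": 0.7, "wx": 0, "wy": 0, "wz": 0, "fingers": 4},
    {"dx": -0.9, "dy": 0, "dz": 0.9, "wx": 0, "wy": 0, "wz": 0, "fingers": 4},
    {"dx": -1.1, "dy": 0.05, "dz": 1.1, "wx": 0, "wy": 0, "wz": 0, "fingers": 4},
    {"dx": -1.15, "dy": 0.05, "dz": 1.15, "wx": 0, "wy": 0, "wz": 0, "fingers": 4},
  ],
)

```text
time: 9.45
eef_pos: [0.6592, -0.1535, 0.0786]
ee_rot: [0.215, 0.767, -0.507, 0.328]
wrist_force: [-0.8, -0.5, -1.5]
gripper_width: 0.0619
grasp_force: 29.5
```

```bash
python3 -c "
from look import *
look('D');tgt(.012,-67)"
```

```text
axis [ 0.003 -0.    -1.   ] mouth [ 0.6622 -0.1602  0.0166]
[ 0.658 -0.153  0.074]
t 9.55 pos [ 0.659 -0.154  0.079] F [ 1.1 -0.5 -2. ] w 0.0616 q [-1.    1.28  1.23  1.93 -0.83  0.44 -2.32]
d cm [-0.4  0.1  0.3] w deg [-0.2 -0.1 -0. ]
```

View pics/lookD.png

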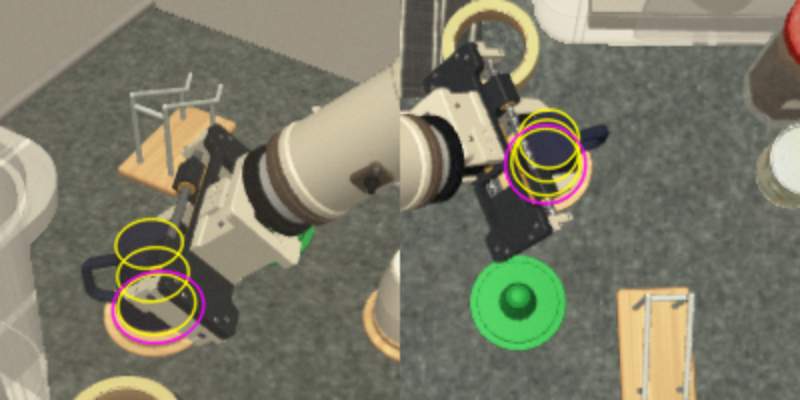

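The mug is centred on the seat, about 4 mm above it. I lower in small steps until contact.

Call:
move_arm(
  deltas=[
    {"dx": -0.08, "dy": 0, "dz": 0.08, "wx": 0, "wy": 0, "wz": 0, "fingers": 4},
    {"dx": -0.16, "dy": 0, "dz": 0.16, "wx": 0, "wy": 0, "wz": 0, "fingers": 4},
    {"dx": -0.24, "dy": 0, "dz": 0.24, "wx": 0, "wy": 0, "wz": 0, "fingers": 4},
    {"dx": -0.3, "dy": 0, "dz": 0.3, "wx": 0, "wy": 0, "wz": 0, "fingers": 4},
    {"dx": -0.3, "dy": 0, "dz": 0.3, "wx": 0, "wy": 0, "wz": 0, "fingers": 4},
  ],
)

```text
time: 9.97
eef_pos: [0.6597, -0.1536, 0.0751]
ee_rot: [0.215, 0.767, -0.507, 0.329]
wrist_force: [-0.3, 0.5, -0.4]
gripper_width: 0.0621
grasp_force: 29.5
```

```bash
python3 -c "
from rel import *
tgt(.012,-67)"
```

```text
[ 0.658 -0.153  0.074]
t 9.97 pos [ 0.66  -0.154  0.075] F [-0.3  0.5 -0.4] w 0.0621 q [-0.99  1.28  1.22  1.93 -0.83  0.43 -2.33]
d cm [-0.13  0.13  0.02] w deg [-0.2 -0.2 -0. ]
```

Wrist force is falling from -2.8 toward 0, so the rim is beginning to rest on the seat. One more small step.

Call:
move_arm(
  deltas=[
    {"dx": -0.1, "dy": 0, "dz": 0.1, "wx": 0, "wy": 0, "wz": 0, "fingers": 4},
    {"dx": -0.15, "dy": 0, "dz": 0.15, "wx": 0, "wy": 0, "wz": 0, "fingers": 4},
    {"dx": -0.15, "dy": 0, "dz": 0.15, "wx": 0, "wy": 0, "wz": 0, "fingers": 4},
    {"dx": -0.15, "dy": 0, "dz": 0.15, "wx": 0, "wy": 0, "wz": 0, "fingers": 4},
    {"dx": -0.15, "dy": 0, "dz": 0.15, "wx": 0, "wy": 0, "wz": 0, "fingers": 4},
  ],
)

```text
time: 10.38
eef_pos: [0.66, -0.1535, 0.0733]
ee_rot: [0.215, 0.767, -0.507, 0.329]
wrist_force: [-1.4, 2.4, 5.0]
gripper_width: 0.0617
grasp_force: 29.7
```

Contact is firm at 5 N upward. Releasing.

Call:
move_arm(
  deltas=[
    {"dx": 0, "dy": 0, "dz": 0, "wx": 0, "wy": 0, "wz": 0, "fingers": 7},
    {"dx": 0, "dy": 0, "dz": 0, "wx": 0, "wy": 0, "wz": 0, "fingers": 8},
    {"dx": 0, "dy": 0, "dz": 0, "wx": 0, "wy": 0, "wz": 0, "fingers": 9.18},
    {"dx": 0, "dy": 0, "dz": 0, "wx": 0, "wy": 0, "wz": 0, "fingers": 9.18},
    {"dx": 0, "dy": 0, "dz": 0, "wx": 0, "wy": 0, "wz": 0, "fingers": 9.18},
  ],
)

```text
time: 10.8
eef_pos: [0.6591, -0.1538, 0.0724]
ee_rot: [0.215, 0.767, -0.507, 0.328]
wrist_force: [0.0, -0.2, -0.2]
gripper_width: 0.0898
grasp_force: 0.0
```

Call:
move_arm(
  deltas=[
    {"dx": 0, "dy": 0, "dz": -1, "wx": 0, "wy": 0, "wz": 0, "fingers": 9.18},
    {"dx": 0, "dy": 0, "dz": -2.5, "wx": 0, "wy": 0, "wz": 0, "fingers": 9.18},
    {"dx": 0, "dy": 0, "dz": -4.5, "wx": 0, "wy": 0, "wz": 0, "fingers": 9.18},
    {"dx": 0, "dy": 0, "dz": -7, "wx": 0, "wy": 0, "wz": 0, "fingers": 9.18},
    {"dx": 0, "dy": 0, "dz": -10, "wx": 0, "wy": 0, "wz": 0, "fingers": 9.18},
  ],
)

```text
time: 11.22
eef_pos: [0.6297, -0.0873, 0.1424]
ee_rot: [0.216, 0.767, -0.508, 0.328]
wrist_force: [1.0, 0.0, -0.7]
gripper_width: 0.0916
grasp_force: 0.0
```

```bash
python3 -c "
from rel import *
o=[]
for n,b in(('side',(150,180,350,380)),('top',(220,60,420,260))):
    c=cap(n,n+'E');o.append(c['img'][b[1]:b[3],b[0]:b[2]])
cv2.imwrite('pics/E.png',cv2.resize(np.hstack(o),(800,400)))
s=env.observe();print(s['eef_pos'],s['wrist_force'],s['joints'])"
```

```text
[ 0.63255936 -0.08326651  0.14480028] [ 1.00940193  0.86826893 -0.53204826] [-1.18811471  1.24971323  1.37346228  1.96845605 -0.75647806  0.59604035
 -2.39538904]
```

View pics/E.png

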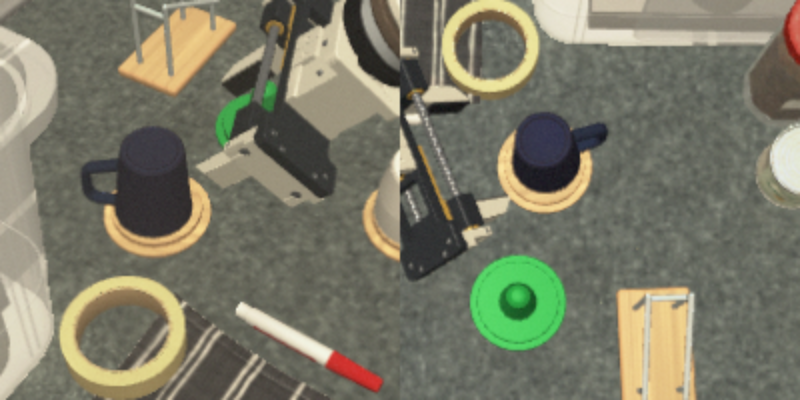

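The mug stands upright and inverted on the free peg's seat, at (155,190) in the side crop and (545,155) in the top crop. The gripper is clear and the white mug is untouched. Handing in.

```bash
python3 -c "
from station import env
print(env.close_job())"
```

```text
the job is handed in; nothing more can be done
None
```

The navy mug is upside down on the free peg with its rim on the seat and the gripper clear, the white mug was left alone, and I handed the job in at about 11 s; the hand-in call returned no verdict.

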